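Set the cooling-air iris to the yellow pin and start the blower

ROBOT

A 6-joint arm with a two-finger parallel gripper is mounted at the origin on the work surface. World frame = base frame: x ahead of the robot, y to its left, z up, the work surface at z = 0. Lengths are in m, angles in rad, forces in N, time in s.
With the tool pointing down it reaches from about 0.35 to 0.975 m from the base axis. Payload 4.9 kg.
Tool frame: the origin (TCP) lies at the very end of the fingers, on their centre line; the grasp point (between the pads) lies ctrl.grip_point_offset behind it (ctrl.grip_point_offset is the distance from the TCP to the grasp point, in m); z points along the fingers, y is the direction in which the jaws open and shut (so a half turn about z gives the same grasp; the last joint's range is limited). The gripper opens to 85 mm and grips with 20 to 120 N. Pads are 22 mm wide; open, the fingers measure 114 mm over their backs; the gripper's body (76 mm by 85 mm) begins 54 mm behind the grasp point. The pads swing forward as they close: fully open they stand 13 mm farther back than shut.
Start: joints at [1.114, 0.053, 1.613, -0, 1.476, -0.119], TCP at [0.207, 0.59, 0.231] pointing down, gripper open.
Joint ranges: [-3.01, 3.01], [-1.01, 2.22], [0.06, 2.58], [-1.02, 4.17], [0.09, 2.62], [-3.14, 3.14]. Speed limits (rad/s): [2.57, 2.57, 3.14, 3.14, 3.14, 3.14].

INTERFACE

Orientations are given as a rotation vector (axis times angle).
In Python, from station import ctrl gives the robot as it stands. The module is installed in compiled form; this text tells all that it offers.
- The arm moves only by the shell command python3 -m creep 'ROWS' [FORCE]. ROWS is JSON, a list of rows, each a list of 5 numbers: the closure in counts, from 0 (fully open) to 255 (shut), then the shift along the tool's x, y, z in mm, then the turn about the tool's z in rad. A call has 1 to 12 rows; each row is the pose to reach, as a shift and turn from the pose commanded when the call began, along the tool's axes at that moment; what a row does not reach only later rows make up. A row lasts 1/12 s, in which the tool goes at most 41.7 mm and 7.16 degrees, less where a joint would pass 70% of its speed; a pose out of reach is approached as far as the arm can. A call with a gripper value outside its range is refused whole. The fingers move at their own pace and stop on an object; FORCE is the grip in N (left out, the last holds). Time passes only in rows, so rows that repeat a pose let the fingers close. It gives the time, the measured TCP pose, the force and the opening at its end, in the units of the state.
- ctrl.get_obs(): the state, without advancing time (a new reading comes with each control period).
- ctrl.get_image(name): name is "side" or "top"; returns the picture (400x640x3 uint8, red, green, blue); there is no depth.
- ctrl.calibration(name): a dict with "fx", "fy", "cx", "cy" (pixels), "R" (3x3) and "t" (3): a world point X has camera coordinates R X + t. Camera axes: x right, y down, z forward; pixel columns grow to the right and rows downward; lengths in m; the calibration is good to about 2 mm. A picture is of the moment at which its call begins. calibration takes no time and is no camera call.
- ctrl.finish_job(): hands the job in, once; it reports no verdict.
Trained networks look in the newest picture that a camera, given by its name, has taken for a name from the list of things; names that differ only in an ending like _2 or _b are one class to them, and where a whole thing is asked for, a point or a joint stands for the part that bears it (a point fixed in the world has none). Each returns a list of dicts, best first, with "conf" (0 to 1); they miss things now and then, are a little off and sometimes report something else, mostly with a low value. They report only what shows in the picture. A call takes as long as a camera call. They do not tell look-alikes from the thing itself.
- ctrl.boxes_of(camera, label): "rect" ([left, top, width, height] in pixels, round what is visible of it).
- ctrl.outline_of(camera, label): "mask" (400x640 bool, what is visible of it) and "rect" ([left, top, width, height] in pixels, round what is visible of it).
The state is a dict: "t": time; "q": joint angles; "dq": joint speeds; "effort": joint torques, N m; "tool_pos": TCP position; "tool_rot": TCP orientation; "contact_force": force on the tool from outside, world axes, zero at the start; "wrist_torque": the same for the moment, N m; "opening": finger opening in m.
Only numpy, scipy, OpenCV 4.12 (cv2) and the standard library are available. Lean on these libraries where they do the work, as an engineer would, in place of code of your own. Each camera call takes 0.05 s, during which the arm holds its last target. There are 200 camera calls.

TASK

Push the iris lever of the green cooling stand gently around its arc with the fingertips, without gripping it, until its red pointer points at the middle of the yellow pin on the scale. Then, with the pointer left there, press the green button on the yellow control box all the way down to start the blower, and move clear. Leave the bearing ring on the stand and the other things on the bench where they are.

Things in the scene. Friction and masses are not known exactly. Their poses are not given: they have to be found in the camera images.
- stand: Green round stand, fixed to the table: drum 220 mm across, 40 mm high (grille 52), white fan-shaped scale on its -x side (65 degrees each way, 186 mm from the axis, top 30 mm high), duct and blower box (110 mm high) on its +x side, to 350 mm. Origin on the table under the ring's vertical turning axis; -x points through the middle of the scale, z up. Its place and yaw vary.
- iris (a joint): Angle (rad) of the dark iris ring with its lever, about the stand's vertical axis: 0 when the lever lies along the stand's -x axis (middle of the scale), growing counter-clockwise seen from above, stops at -1.08 and +1.08. Friction holds it wherever it is left; about 2 N at the knob moves it.
- lever_knob (a point): Middle of the upright black lever knob with red top: a post 20 mm in diameter, 135 mm from the ring's axis, from 50 to 95 mm above the table; this point is on its centre line, 72 mm up. Frame turns with the lever: -x points outward along it, z up. The lever arm below is 12 mm wide, 42 to 50 mm above the table.
- pointer_tip (a point): Tip of the narrow red pointer (5 mm wide) at the lever's outer end, 157 mm from the ring's axis, 44 mm above the table, in line with axis and knob. It passes just inside the pins, above the scale, and touches nothing.
- pin_yellow: Yellow (the one to point at) round setting pin, 20 mm across and 6 mm tall, fixed on the white scale 170 mm from the ring's axis; origin at the centre of its underside, 30 mm above the table. Any of the four pins may be in any of the four places (25 and 50 degrees either side of the scale's middle).
- pin_blue: Blue round setting pin, 20 mm across and 6 mm tall, fixed on the white scale 170 mm from the ring's axis; origin at the centre of its underside, 30 mm above the table. Any of the four pins may be in any of the four places (25 and 50 degrees either side of the scale's middle).
- pin_grey: Grey round setting pin, 20 mm across and 6 mm tall, fixed on the white scale 170 mm from the ring's axis; origin at the centre of its underside, 30 mm above the table. Any of the four pins may be in any of the four places (25 and 50 degrees either side of the scale's middle).
- pin_green: Green round setting pin, 20 mm across and 6 mm tall, fixed on the white scale 170 mm from the ring's axis; origin at the centre of its underside, 30 mm above the table. Any of the four pins may be in any of the four places (25 and 50 degrees either side of the scale's middle).
- start (a joint): Travel (m) of the green push button: 0 up, 0.006 fully down, spring return, 5 N when fully down.
- start_top (a point): Centre of the top face of the green button (34 mm across), which is pressed straight down. It sits in a black housing on a fixed yellow control box 100 x 100 mm, 50 mm high, left or right of the stand.
- bearing_mid (a point): Loose steel bearing ring, 120 mm outside, 88 mm inside, 24 mm high, lying on the stand's grille (top 76 mm above the table); this point is its centre. Leave alone.
- sleeve_mid (a point): Loose dark steel pipe sleeve standing upright, 60 mm across, 110 mm high; this point is its centre. It stands left or right of the stand, opposite the control box. Leave alone.
- grease_mid (a point): Loose white jar with red cap, 68 mm across, 75 mm high; this point is its centre. Leave alone.
- spanner_grip (a point): Loose steel spanner about 170 mm long lying on the table; this point is on its handle. Leave alone.
Mind the look-alikes: they are no part of the job. Of the things that look like the part that bears start, the largest one is meant.

How it is judged:
On the way, in this order (a step that is already met when the one before it is completed fails the run):
1. the pointer rests at the yellow pin (y of pin_yellow in the frame of lever_knob between -0.005 and 0.005 m and velocity of joint iris between -0.03 and 0.03 rad/s), for 0.3 s.
2. the green button is pressed down with the pointer at the yellow pin (y of pin_yellow in the frame of lever_knob between -0.005 and 0.005 m and value of joint start above 0.0045 m), for 0.05 s.
At the end, for the whole second after the job is handed in: The line from the ring's axis through the pointer passes within 5 mm of the yellow pin's centre, the ring is at rest, the button has been pressed and is up again, and the bearing ring, sleeve, jar and spanner are within 20 mm of where they were (all of step 1 and value of joint start below 0.0015 m and distance of each of bearing_mid, sleeve_mid, grease_mid, spanner_grip from where it was at the start of the episode below 0.02 m); the robot touches nothing.
It fails at once if the button is pressed while the pointer is not at the yellow pin (value of joint start above 0.003 m and (y of pin_yellow in the frame of lever_knob above 0.007 m or y of pin_yellow in the frame of lever_knob below -0.007 m)).
It fails at once if the lever or ring is gripped or pushed hard (over 30 N) (contact force between the fingers and iris above 30 N).
It fails at once if a loose thing is lifted, knocked or moved by more than 20 mm (distance of any of bearing_mid, sleeve_mid, grease_mid, spanner_grip from where it was at the start of the episode above 0.02 m).
It also fails if it takes over 51 s, if anything falls off the work surface, if the arm or the gripper's body presses on something with over 40 N, if the wrist force passes 120 N, or if a joint passes its speed limit or range.

## Working session

There is one attempt and no reset: what is moved stays moved. The work goes in short steps, Python scripts to look and compute and a shell command to move; the robot and the scene stay as the last step left them, time stands still between calls to the robot, and variables do not carry over. Pictures are saved under pics/ and viewed, about 8 in all and at most 12, crops included, and the job is handed in when it is done.

```bash
mkdir -p pics; cat > h.py <<'E'
import numpy as np, cv2
from station import ctrl
from scipy.spatial.transform import Rotation as Ro
def pix2w(cam,u,v,z):
    c=ctrl.calibration(cam);R=np.array(c['R']);t=np.array(c['t'])
    d=R.T@np.array([(u-c['cx'])/c['fx'],(v-c['cy'])/c['fy'],1]);o=-R.T@t
    return o+d*(z-o[2])/d[2]
def w2pix(cam,X):
    c=ctrl.calibration(cam);p=np.array(c['R'])@np.array(X)+np.array(c['t'])
    return np.array([c['fx']*p[0]/p[2]+c['cx'],c['fy']*p[1]/p[2]+c['cy']])
def save(cam,name):
    im=ctrl.get_image(cam);cv2.imwrite('pics/'+name,im[:,:,::-1]);return im
E
python3 - <<'E'
from h import *
save('top','t0.png');save('side','s0.png')
for l,z in [('pin_yellow',.036),('pin_blue',.036),('pin_grey',.036),('pin_green',.036),('lever_knob',.095),('pointer_tip',.044),('start',.06),('bearing_mid',.076),('sleeve_mid',.11),('grease_mid',.075),('spanner_grip',.005),('stand',.04)]:
    for b in ctrl.boxes_of('top',l)[:4]:
        x,y,w,h=b['rect'];print(l,round(b['conf'],2),np.round(b['rect']),pix2w('top',x+w/2,y+h/2,z).round(3))
s=ctrl.get_obs();print(s['t'],s['tool_pos'],s['tool_rot'],s['opening'],ctrl.grip_point_offset)
print(Ro.from_rotvec(s['tool_rot']).as_matrix().round(3))
E
```

```text
pin_yellow 0.58 [390. 207.   8.   7.] [ 0.514 -0.154  0.036]
pin_yellow 0.57 [321. 156.  42.  43.] [ 0.604 -0.004  0.036]
lever_knob 0.62 [304. 140.  74.  90.] [0.577 0.    0.095]
pointer_tip 0.69 [304. 142.  76.  88.] [ 0.578 -0.003  0.044]
start 0.42 [212. 230.  13.  11.] [0.433 0.332 0.06 ]
start 0.38 [271. 261.  10.   5.] [0.361 0.173 0.06 ]
bearing_mid 0.69 [322. 155.  42.  44.] [ 0.6   -0.004  0.076]
sleeve_mid 0.61 [288.  47. 114. 197.] [ 0.681 -0.009  0.11 ]
sleeve_mid 0.6 [432. 228.  34.  24.] [ 0.434 -0.287  0.11 ]
grease_mid 0.82 [442. 150.  30.  29.] [ 0.643 -0.322  0.075]
spanner_grip 0.89 [206. 138.  24.  60.] [0.627 0.355 0.005]
stand 0.9 [289.  48. 115. 197.] [ 0.693 -0.018  0.04 ]
0.7 [0.20711211 0.58967102 0.23133393] [5.28038409e-01 3.09689747e+00 6.14944995e-05] 0.08552181930874819 0.0187
[[-0.943  0.331  0.   ]
 [ 0.331  0.943  0.   ]
 [ 0.     0.    -1.   ]]
```

```bash
python3 - <<'E'
import cv2
a=cv2.imread('pics/t0.png');cv2.imwrite('pics/t0c.png',cv2.resize(a[110:290,190:480],None,fx=2.75,fy=2.75,interpolation=cv2.INTER_CUBIC))
E
```

```text
(no output)
```

View pics/t0c.png

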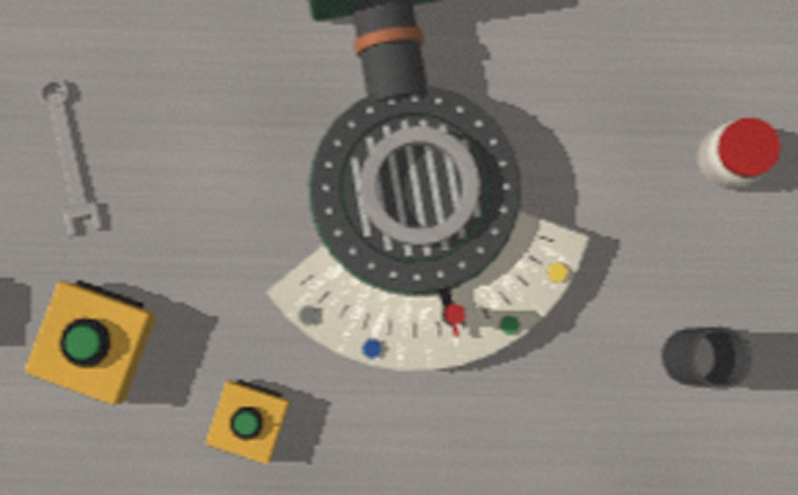

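View pics/s0.png

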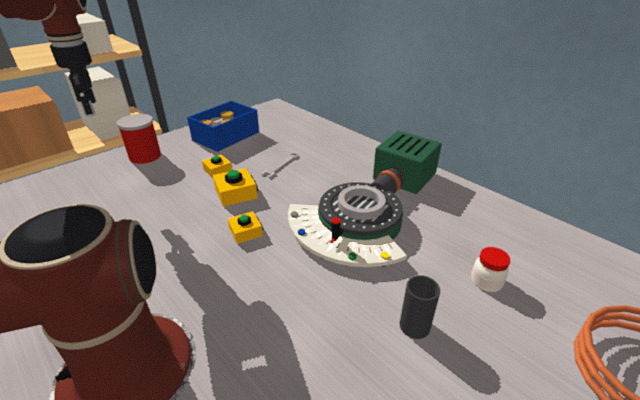

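The top crop shows, in full-image pixels, the yellow pin at about (393,209), green (375,228), blue (325,236), grey (303,224) and the red knob top at (355,224).

There are three candidate button boxes: top (221,234), top (279,264), and a third at side (216,163), partly hidden behind the first. The side view shows the one at side (235,185), which is top (221,234), as the largest. I'll check that by size.

```bash
cat >> h.py <<'E'
def blob(im,u,v,cond,r=9):
    u,v=int(u),int(v);p=im[v-r:v+r+1,u-r:u+r+1].astype(int);m=cond(p[...,0],p[...,1],p[...,2])
    ys,xs=np.nonzero(m);return (xs.mean()+u-r,ys.mean()+v-r,len(xs)) if len(xs) else (np.nan,np.nan,0)
C=dict(yellow=lambda r,g,b:(r>150)&(r-b>70)&(g-b>50),green=lambda r,g,b:(g-r>25)&(g-b>15),blue=lambda r,g,b:(b-r>50),red=lambda r,g,b:(r-g>70)&(r-b>70))
E
python3 - <<'E'
from h import *
im=save('top','t1.png')
P={};
for k,(u,v),c in [('blue',(325,236),'blue'),('green',(375,228),'green'),('yellow',(393,209),'yellow')]:
    q=blob(im,u,v,C[c],6);P[k]=pix2w('top',q[0],q[1],.036);print(k,np.round(q,1),P[k].round(4))
A=np.deg2rad({ 'x':[-25,25,50]}['x']);L=-.17*np.c_[np.cos(A),np.sin(A)]
W=np.array([P[k][:2] for k in('blue','green','yellow')])
Lc=L-L.mean(0);Wc=W-W.mean(0)
th=np.arctan2((Lc[:,0]*Wc[:,1]-Lc[:,1]*Wc[:,0]).sum(),(Lc*Wc).sum())
R=np.array([[np.cos(th),-np.sin(th)],[np.sin(th),np.cos(th)]]);o=W.mean(0)-R@L.mean(0)
print('axis',o,'yaw',np.rad2deg(th),'res mm',((W-(L@R.T+o))*1e3).round(1))
d=ctrl.outline_of('top','bearing_mid')[0]['mask'];ys,xs=np.nonzero(d);print('bearing',pix2w('top',xs.mean(),ys.mean(),.076))
q=blob(im,355,223,C['red'],8);k=pix2w('top',q[0],q[1],.092);v=k[:2]-o
print('knob',q,k,np.hypot(*v),'ang',np.rad2deg(np.arctan2(v[1],v[0])-th)%360-180)
f=(W[2]-o);print('yellow world ang',np.rad2deg(np.arctan2(f[1],f[0])),'r',np.hypot(*f))
for u,v in[(221,234),(279,264)]:
    q=blob(im,u,v,C['green'],11);y=blob(im,u,v,C['yellow'],24);print('button',q,pix2w('top',q[0],q[1],.065),'box area px',y[2])
a=cv2.imread('pics/s0.png');cv2.imwrite('pics/s0c.png',cv2.resize(a[140:260,180:340],None,fx=4,fy=4,interpolation=cv2.INTER_CUBIC))
for b in ctrl.boxes_of('side','start')[:4]:print(b)
E
```

```text
blue [324.7 236.4  29. ] [0.4366 0.04   0.036 ]
green [374.8 227.7  33. ] [ 0.4644 -0.1006  0.036 ]
yellow [392.1 208.7  41. ] [ 0.5192 -0.1488  0.036 ]
axis [ 6.01533105e-01 -3.27219934e-04] yaw 11.142242810674059 res mm [[ 0.1 -0.4]
 [ 0.2 -0. ]
 [-0.3  0.4]]
bearing [ 0.6001982  -0.00261616  0.076     ]
knob (np.float64(354.93333333333334), np.float64(224.22222222222223), 45) [ 0.47127668 -0.03969347  0.092     ] 0.13607511691613167 ang 5.673684982324659
yellow world ang -119.01760494882055 r 0.16977386300827585
button (np.float64(219.46875), np.float64(234.09375), 128) [0.43636626 0.32952895 0.065     ] box area px 875
button (np.float64(279.0), np.float64(263.5), 60) [0.3600666  0.16374304 0.065     ] box area px 412
{'rect': [241.3, 217.5, 11.8, 2.5], 'conf': 0.45}
```

View pics/s0c.png

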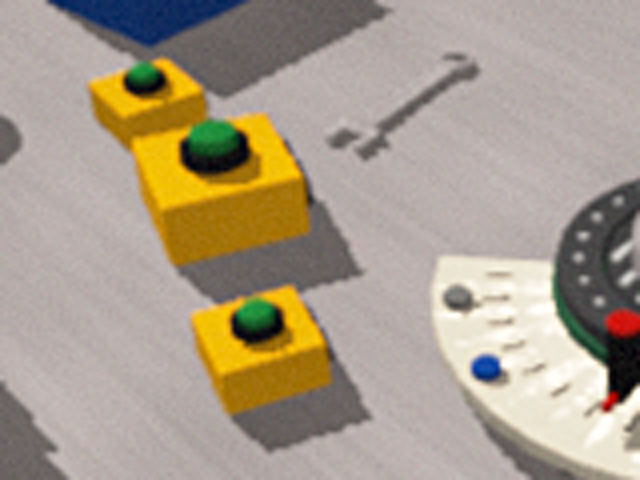

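The crop confirms it: the middle box at side (235,185), top (220,234), is clearly the largest, at twice the pixel area of the near one. So the button is at about (0.436, 0.330). The pin fit gives the axis at (0.6015, 0.000) with yaw 11.1°, residuals below 0.5 mm, and knob radius 0.136 against 0.135 nominal. The lever is at +5.7° and the yellow pin at +50°, so I need to push it +44°.

```bash
cat >> h.py <<'E'
ax=np.array([.6015,-.0003]); YAW=11.14
def rel(targets):
    # targets: (x,y,z,heading deg of tool x) -> rows in mm/rad from present pose
    s=ctrl.get_obs();R=Ro.from_rotvec(s['tool_rot']).as_matrix();h0=np.arctan2(R[1,0],R[0,0])
    for x,y,z,h in targets:
        d=R.T@(np.array([x,y,z])-s['tool_pos'])*1e3
        dh=(h0-np.deg2rad(h)+np.pi)%(2*np.pi)-np.pi
        print(d.round(1),round(dh,3))
def arc(lev,gap,z,r=.135):
    # tool pose behind the knob when lever at lev deg, gap m between centre lines
    p=np.deg2rad(180+YAW+lev);k=ax+r*np.array([np.cos(p),np.sin(p)]);t=np.array([-np.sin(p),np.cos(p)])
    return (*(k-gap*t),z,np.rad2deg(p)-90)
E
python3 -c "
from h import *
rel([arc(5.7,.045,.15),arc(5.7,.045,.06)])"
```

```text
[-432.1 -469.3   81.3] 0.939
[-432.1 -469.3  171.3] 0.939
```

```bash
python3 -m creep '[[255,-30,-33,0,0.1],[255,-60,-65,0,0.2],[255,-90,-98,0,0.3],[255,-120,-130,0,0.4],[255,-148,-161,0,0.5],[255,-176,-191,0,0.6],[255,-204,-221,0,0.7],[255,-232,-252,0,0.8],[255,-260,-282,0,0.94],[255,-288,-312,0,0.94],[255,-316,-343,0,0.94],[255,-344,-373,0,0.94]]' 20
python3 -c "
from h import *
print(ctrl.get_obs()['contact_force'])
rel([arc(5.7,.045,.15),arc(5.7,.045,.06)])"
```

```text
t: 1.85
tool_pos: [0.4054, 0.1286, 0.2317]
tool_rot: [1.873, 2.521, 0.002]
contact_force: [0.7, 0.1, -0.9]
opening: 0.0001
[ 0.74102514  0.05522635 -0.9012325 ]
[-135.2   15.3   81.8] -0.001
[-135.1   15.1  171.8] -0.001
```

```bash
python3 -m creep '[[255,-33,4,15,0],[255,-66,8,30,0],[255,-99,12,45,0],[255,-130,15,60,0],[255,-130,15,80,0],[255,-130,15,100,0],[255,-130,15,120,0],[255,-130,15,140,0],[255,-130,15,155,0],[255,-130,15,172,0],[255,-130,15,172,0]]'
python3 - <<'E'
from h import *
save('top','t2.png');a=cv2.imread('pics/t2.png');s=save('side','s2.png')[:,:,::-1]
cv2.imwrite('pics/c2.png',np.hstack([cv2.resize(a[150:250,300:420],(480,400),interpolation=2),cv2.resize(s[170:280,270:420],(320,235),interpolation=2) if 0 else cv2.resize(s[190:270,290:354],(320,400),interpolation=2)]))
rel([arc(5.7,.025,.06)])
rel([arc(l,.021,.06) for l in np.linspace(5.7,48,12)])
E
```

```text
t: 2.77
tool_pos: [0.4542, 0.0107, 0.0558]
tool_rot: [-1.87, -2.517, 0.005]
contact_force: [-0.4, 0.1, -0.0]
opening: -0.0002
[-27.2   0.5  -0.9] -0.001
[-31.2   0.5  -0.9] -0.001
[-40.4  -0.6  -0.9] -0.068
[-49.5  -1.   -0.9] -0.135
[-58.7  -0.9  -0.9] -0.202
[-67.8  -0.2  -0.9] -0.269
[-76.9   1.2  -0.9] -0.337
[-85.8   3.2  -0.9] -0.404
[-94.6   5.7  -0.9] -0.471
[-103.2    8.9   -0.9] -0.538
[-111.6   12.6   -0.9] -0.605
[-119.7   16.8   -0.9] -0.672
[-127.6   21.6   -0.9] -0.739
```

View pics/c2.png

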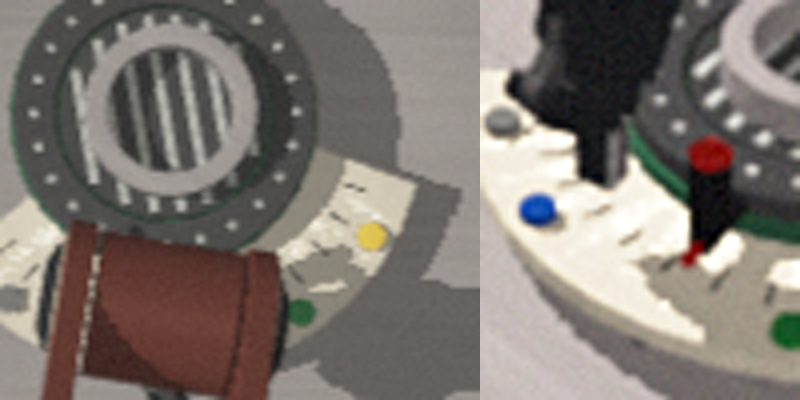

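The finger stands clear behind the knob, with the red top at crop (710,155). Now I'll push slowly along the arc.

```bash
python3 -m creep '[[255,-10,0,0,0],[255,-18,0,0,0],[255,-25,0,0,0],[255,-31,0.5,0,0],[255,-36,0,0,-0.034],[255,-40.5,-0.5,0,-0.068],[255,-45,-1,0,-0.1],[255,-49.5,-1,0,-0.135],[255,-54,-1,0,-0.17],[255,-59,-1,0,-0.2],[255,-63.5,-0.5,0,-0.235],[255,-68,0,0,-0.27]]'
python3 - <<'E'
from h import *
print(ctrl.get_obs()['contact_force'])
R=Ro.from_rotvec(ctrl.get_obs()['tool_rot']).as_matrix();print(np.rad2deg(np.arctan2(R[1,0],R[0,0]))+90-180-YAW)
rel([arc(l,.021,.06) for l in np.linspace(23,47,10)])
E
```

```text
t: 3.87
tool_pos: [0.4768, -0.0552, 0.0598]
tool_rot: [-1.515, -2.751, -0.001]
contact_force: [-2.0, 1.6, 0.9]
opening: -0.0001
[-2.00998518  1.61436747  0.85729817]
21.183431380486795
[-3.6 -0.8 -0.2] -0.032
[-9.9 -1.4 -0.2] -0.078
[-16.2  -1.8  -0.2] -0.125
[-22.6  -1.8  -0.2] -0.171
[-28.9  -1.6  -0.2] -0.218
[-35.3  -1.   -0.2] -0.264
[-41.6  -0.2  -0.3] -0.311
[-47.8   1.   -0.3] -0.357
[-54.    2.4  -0.3] -0.404
[-60.1   4.1  -0.3] -0.451
```

Contact is made at about 2.5 N. I'll continue to a nominal 44° and then look.

```bash
python3 -m creep '[[255,-5,-1,0,-0.04],[255,-10,-1.4,0,-0.08],[255,-15,-1.6,0,-0.115],[255,-20,-1.8,0,-0.152],[255,-25,-1.8,0,-0.19],[255,-30,-1.5,0,-0.225],[255,-35,-1,0,-0.262],[255,-40,-0.4,0,-0.3],[255,-44,0.2,0,-0.328],[255,-48,1,0,-0.357],[255,-51,1.6,0,-0.38],[255,-51,1.6,0,-0.38]]'
python3 - <<'E'
from h import *
print(ctrl.get_obs()['contact_force'])
a=save('top','t3.png')[:,:,::-1];s=save('side','s3.png')[:,:,::-1]
x,y=map(int,w2pix('side',[.52,-.14,.04]));print(x,y)
cv2.imwrite('pics/c3.png',np.hstack([cv2.resize(a[170:250,340:420],(400,400),interpolation=2),cv2.resize(s[y-45:y+35,x-40:x+40],(400,400),interpolation=2)]))
R=Ro.from_rotvec(ctrl.get_obs()['tool_rot']).as_matrix();print(np.rad2deg(np.arctan2(R[1,0],R[0,0]))+90-180-YAW)
rel([arc(l,.021,.06) for l in [45,48,50]])
E
```

```text
t: 4.87
tool_pos: [0.5055, -0.0979, 0.0596]
tool_rot: [0.971, 2.988, -0.0]
contact_force: [0.3, -0.2, -0.1]
opening: -0.0001
[ 0.30941296 -0.16327291 -0.13808249]
380 249
42.816214467294785
[-4.6 -0.6 -0.4] -0.038
[-11.7  -1.3  -0.4] -0.09
[-16.4  -1.5  -0.4] -0.125
```

View pics/c3.png

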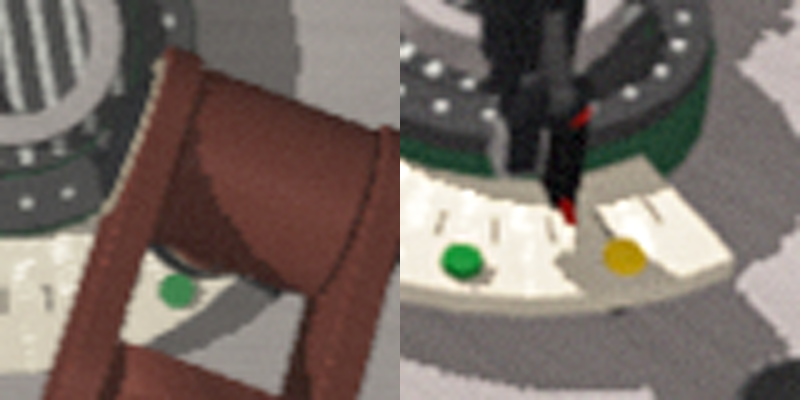

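The pointer tip is at side px ≈(374,246), short of the yellow pin at (385,255), as intended. Next I'll measure the lever angle from the side picture.

```bash
cat >> h.py <<'E'
def ang(p):
    v=p[:2]-ax;return (np.rad2deg(np.arctan2(v[1],v[0]))-YAW)%360-180, np.hypot(*v)
def side_ang(im,tip,pin):
    q=blob(im,*tip,C['red'],4);y=blob(im,*pin,lambda r,g,b:(r-b>70)&(g-b>40),6)
    print('tip',np.round(q,1),ang(pix2w('side',q[0],q[1],.045)),'pin',np.round(y,1),ang(pix2w('side',y[0],y[1],.034)))
    tot=[(abs(w2pix('side',[*(ax+.15*np.array([np.cos(a),np.sin(a)])),.045])-np.array(q[:2])).sum(),l) for l in np.arange(30,60,.5) for a in [np.deg2rad(180+YAW+l)]]
    print('best lever',min(tot))
E
python3 - <<'E'
from h import *
im=cv2.imread('pics/s3.png')[:,:,::-1];side_ang(im,(373,245),(385,255))
E
```

```text
tip [373.2 245.9  11. ] (np.float64(43.43406263635245), np.float64(0.15260131717641529)) pin [384.4 255.   50. ] (np.float64(50.41905237324164), np.float64(0.17496500236823384))
best lever (np.float64(0.9890892188246312), np.float64(43.5))
```

```bash
python3 -m creep '[[255,-3,-0.4,0,-0.025],[255,-6,-0.8,0,-0.05],[255,-9,-1,0,-0.07],[255,-11,-1.2,0,-0.085],[255,-12.5,-1.3,0,-0.095],[255,-13.5,-1.4,0,-0.105],[255,-14.5,-1.4,0,-0.11],[255,-14.5,-1.4,0,-0.11],[255,-14.5,-1.4,0,-0.11]]'
python3 - <<'E'
from h import *
print(ctrl.get_obs()['contact_force'])
im=save('side','s4.png')
u,v=w2pix('side',[*(ax+.15*np.array([np.cos(a:=np.deg2rad(180+YAW+49)),np.sin(a)])),.045]);print(u,v)
side_ang(im,(u,v),(385,255))
rel([arc(l,.021,.06) for l in [49,50]])
E
```

```text
t: 5.72
tool_pos: [0.5163, -0.1066, 0.0593]
tool_rot: [0.804, 3.036, 0.0]
contact_force: [-1.6, -0.3, 0.0]
opening: -0.0002
[-1.61903592 -0.3374728   0.01246925]
379.0438438408238 244.32280579924145
tip [379.7 245.1  10. ] (np.float64(49.19646275161551), np.float64(0.15281476397243185)) pin [384.6 254.7  55. ] (np.float64(50.69410351276315), np.float64(0.1743511134871802))
best lever (np.float64(0.9859629154344134), np.float64(49.5))
[ 0.  -0.4 -0.7] 0.003
[-2.4 -0.8 -0.7] -0.014
```

```bash
python3 -m creep '[[255,-1,-0.2,0,-0.005],[255,-2,-0.4,0,-0.01],[255,-2,-0.4,0,-0.01],[255,10,0,0,0],[255,25,0,0,0],[255,40,0,0,0],[255,40,0,-25,0],[255,40,0,-60,0],[255,40,0,-95,0],[255,75,0,-120,0],[255,115,0,-140,0],[255,150,0,-140,0]]'
python3 - <<'E'
from h import *
print(ctrl.get_obs()['tool_pos'])
im=save('side','s5.png');side_ang(im,(380,245),(385,255))
a=save('top','t5.png')
P=w2pix('top',[.5315,-.1148,.095]);q=blob(a,*P,C['red'],7)
print('knob',q,ang(pix2w('top',q[0],q[1],.092)));y=blob(a,392,209,C['yellow'],6);print(y,ang(pix2w('top',y[0],y[1],.036)))
cv2.imwrite('pics/c5.png',np.hstack([cv2.resize(a[150:270,340:440][:,:,::-1],(400,480),interpolation=2),cv2.resize(im[205:285,340:420][:,:,::-1],(400,480),interpolation=2)]))
E
```

```text
t: 6.77
tool_pos: [0.3876, -0.0328, 0.2046]
tool_rot: [0.803, 3.028, 0.0]
contact_force: [0.3, 0.3, 1.0]
opening: 0.0
[ 0.38755002 -0.0327668   0.20457079]
tip [380.6 245.3  12. ] (np.float64(49.81699216395526), np.float64(0.15403903982527756)) pin [384.5 254.6  59. ] (np.float64(50.65840681224989), np.float64(0.1739871236543598))
best lever (np.float64(1.37516088403774), np.float64(50.5))
knob (np.float64(384.07142857142856), np.float64(201.66666666666666), 42) (np.float64(48.91912998645415), np.float64(0.13523347794805451))
(np.float64(392.3225806451613), np.float64(209.3548387096774), 31) (np.float64(49.378629694639244), np.float64(0.1712498065487918))
```

View pics/c5.png

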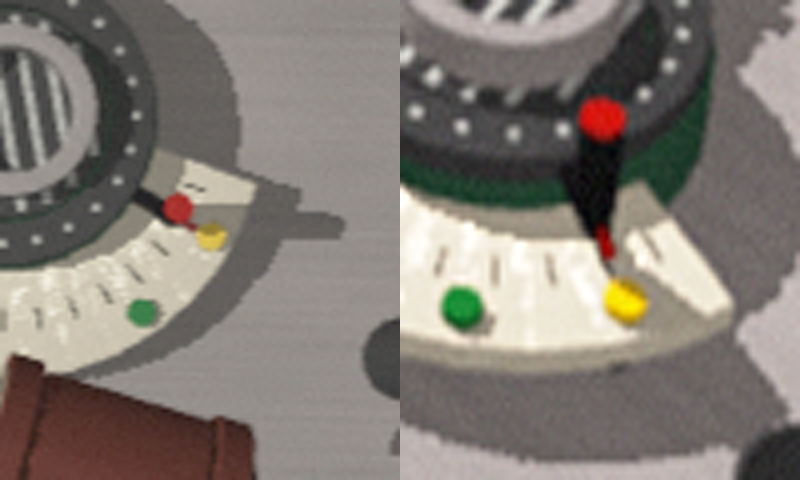

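```bash
python3 - <<'E'
from h import *
S={c:np.mean([ctrl.get_image(c).astype(float) for _ in range(8)],0) for c in('top','side')}
def cen(im,u,v,f,r):
    u,v=int(round(u)),int(round(v));p=im[v-r:v+r+1,u-r:u+r+1];w=np.clip(f(p[...,0],p[...,1],p[...,2]),0,None)
    Y,X=np.mgrid[-r:r+1,-r:r+1];return u+(w*X).sum()/w.sum(),v+(w*Y).sum()/w.sum()
red=lambda r,g,b:r-np.maximum(g*1.0,b)-40
yel=lambda r,g,b:np.where((np.minimum(r,g)-b>40)&(g>.6*r),np.minimum(r,g)-b-40,0)
for c,k,t,p in[('top',(384,202),(387,206),(392,209)),('side',(380,225),(380.6,245),(385,255))]:
    K=cen(S[c],*k,red,4);P=cen(S[c],*p,yel,5);zk=.095 if c=='top' else .092
    a=ang(pix2w(c,*K,zk));b=ang(pix2w(c,*P,.036 if c=='top' else .0345));print(c,'knob',np.round(K,2),a,'pin',np.round(P,2),b)
    if c=='side':T=cen(S[c],*t,red,3);print('tip',T,ang(pix2w(c,*T,.045)))
rel([(.4364,.3295,.16,150),(.4364,.3295,.08,150)])
E
```

```text
top knob [384.2  201.74] (np.float64(48.738923816456975), np.float64(0.13537054456228248)) pin [392.32 209.06] (np.float64(49.61532109878823), np.float64(0.17082386880428088))
side knob [379.99 224.24] (np.float64(50.313015165394916), np.float64(0.13599007188184067)) pin [384.35 254.77] (np.float64(50.414489327250806), np.float64(0.1747927216905207))
tip (np.float64(380.63684210526316), np.float64(245.2191135734072)) (np.float64(49.91380768938615), np.float64(0.1537112458682026))
[135.2 339.5  39.3] 0.006
[135.2 339.5 119.3] 0.006
```

Averaged views put the lever 0.1–0.9° short of the pin, about 1.5 mm, which is inside the 5 mm tolerance. Now I'll go above the button.

```bash
python3 -m creep '[[255,10,30,0,0],[255,25,62,0,0],[255,38,96,0,0],[255,52,130,0,0],[255,65,165,0,0],[255,79,200,0,0],[255,93,235,0,0],[255,107,270,0,0],[255,121,305,10,0],[255,135,339,20,0],[255,135,339,30,0],[255,135,339,39,0]]'
python3 - <<'E'
from h import *
# height from the earlier, unobstructed views: top button centre and side button centre
t=cv2.imread('pics/t1.png')[:,:,::-1];s=cv2.imread('pics/s0.png')[:,:,::-1]
q=blob(t,219,234,C['green'],9);r=blob(s,234,175,C['green'],8);print(q,r)
for z in(.055,.06,.065,.07,.075):
    X=pix2w('top',q[0],q[1],z);print(z,X.round(4),(w2pix('side',X)-np.array(r[:2])).round(1))
im=save('side','s6.png');cv2.imwrite('pics/c6.png',cv2.resize(im[130:230,190:290][:,:,::-1],(500,500),interpolation=2))
print(ctrl.get_obs()['tool_pos'],ctrl.get_obs()['contact_force'])
E
```

```text
t: 8.67
tool_pos: [0.4359, 0.3303, 0.1592]
tool_rot: [-0.8, -3.037, 0.002]
contact_force: [-0.4, -1.5, 0.2]
opening: -0.0002
(np.float64(219.46875), np.float64(234.09375), 128) (np.float64(232.7391304347826), np.float64(174.15217391304347), 92)
0.055 [0.4363 0.3317 0.055 ] [-0.9  2.2]
0.06 [0.4364 0.3306 0.06  ] [-0.9  0.8]
0.065 [0.4364 0.3295 0.065 ] [-0.9 -0.6]
0.07 [0.4364 0.3284 0.07  ] [-0.9 -1.9]
0.075 [0.4364 0.3273 0.075 ] [-0.9 -3.3]
[0.43483355 0.32855182 0.1569438 ] [-0.71424307 -0.94823228 -1.05068699]
```

View pics/c6.png

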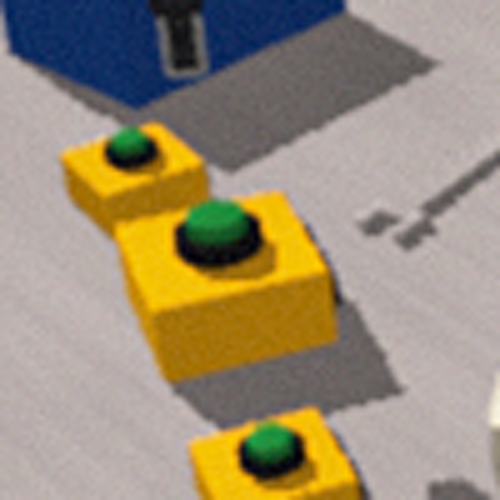

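The fingertip hangs above the large box at crop (180,70), and the button top is at z ≈ 0.065. I'll descend to just above it, then creep down.

```bash
python3 -m creep '[[255,0,0,25,0],[255,0,0,45,0],[255,0,0,60,0],[255,0,0,70,0],[255,0,0,77,0],[255,0,0,79,0],[255,0,0,81,0],[255,0,0,83,0],[255,0,0,83,0]]'; python3 -m creep '[[255,0,0,1,0],[255,0,0,2,0],[255,0,0,3,0],[255,0,0,4,0],[255,0,0,5,0],[255,0,0,6,0],[255,0,0,6,0],[255,0,0,6,0]]'
```

```text
t: 9.47
tool_pos: [0.4368, 0.3291, 0.078]
tool_rot: [0.804, 3.036, 0.001]
contact_force: [-0.2, 0.5, -0.1]
opening: 0.0001
t: 10.13
tool_pos: [0.4363, 0.3291, 0.0715]
tool_rot: [-0.804, -3.037, 0.0]
contact_force: [-0.7, 0.5, 1.2]
opening: 0.0002
```

```bash
python3 -m creep '[[255,0,0,1,0],[255,0,0,2,0],[255,0,0,3,0],[255,0,0,3,0],[255,0,0,3,0]]'; python3 -m creep '[[255,0,0,1,0],[255,0,0,2,0],[255,0,0,3,0],[255,0,0,3,0],[255,0,0,3,0]]'
```

```text
t: 10.55
tool_pos: [0.4364, 0.3291, 0.0685]
tool_rot: [0.804, 3.037, 0.0]
contact_force: [-2.3, -0.6, 3.3]
opening: 0.0001
t: 10.97
tool_pos: [0.4364, 0.3291, 0.066]
tool_rot: [-0.804, -3.037, 0.0]
contact_force: [-3.2, -0.0, 6.9]
opening: 0.0
```

```bash
python3 -m creep '[[255,0,0,0.7,0],[255,0,0,1.3,0],[255,0,0,1.3,0],[255,0,0,1.3,0]]'; python3 -m creep '[[255,0,0,0.7,0],[255,0,0,0.7,0],[255,0,0,0.7,0]]'
```

```text
t: 11.3
tool_pos: [0.4365, 0.3292, 0.0659]
tool_rot: [-0.804, -3.037, 0.001]
contact_force: [-6.9, -4.0, 14.0]
opening: -0.0001
t: 11.55
tool_pos: [0.4365, 0.3292, 0.0658]
tool_rot: [-0.804, -3.037, 0.001]
contact_force: [-7.0, -4.0, 17.5]
opening: 0.0002
```

The tool is hard-stopped at z = 0.0658 after about 6 mm of spring travel, so the button is fully down. Retreating and checking.

```bash
python3 -m creep '[[255,0,0,-5,0],[255,0,0,-15,0],[255,0,0,-40,0],[255,0,0,-75,0],[255,0,0,-110,0],[255,0,0,-140,0],[255,0,0,-140,0],[255,0,0,-140,0],[255,0,0,-140,0],[255,0,0,-140,0]]'
python3 - <<'E'
from h import *
a=save('top','t7.png');s=save('side','s7.png')
for l,z in [('bearing_mid',.076),('sleeve_mid',.11),('grease_mid',.075),('spanner_grip',.005)]:
    for b in ctrl.boxes_of('top',l)[:2]:print(l,round(b['conf'],2),np.round(b['rect']))
side_ang(s,(380,245),(385,255));q=blob(a,384,202,C['red'],5);print(ang(pix2w('top',q[0],q[1],.095)))
print(ctrl.get_obs()['contact_force'],ctrl.get_obs()['tool_pos'])
cv2.imwrite('pics/c7.png',np.hstack([cv2.resize(a[110:290,190:480][:,:,::-1],(480,300)),cv2.resize(s[130:290,190:430][:,:,::-1],(320,300))]))
E
```

```text
t: 12.38
tool_pos: [0.4353, 0.3284, 0.2009]
tool_rot: [-0.804, -3.034, 0.004]
contact_force: [-0.5, 0.1, 0.1]
opening: 0.0001
bearing_mid 0.95 [320. 158.  44.  40.]
sleeve_mid 0.92 [433. 231.  30.  18.]
grease_mid 0.69 [214. 228.  11.  13.]
grease_mid 0.58 [444. 151.  29.  27.]
spanner_grip 0.6 [207. 138.  21.  59.]
tip [380.7 245.5  11. ] (np.float64(49.87858376770512), np.float64(0.15450067740249532)) pin [384.4 254.6  60. ] (np.float64(50.60232747506632), np.float64(0.17396130537828683))
best lever (np.float64(1.4892465742930483), np.float64(50.5))
(np.float64(48.73657543356461), np.float64(0.13496748354343807))
[-0.40534502  0.170772   -0.13162586] [0.43597537 0.32881925 0.20238821]
```

View pics/c7.png

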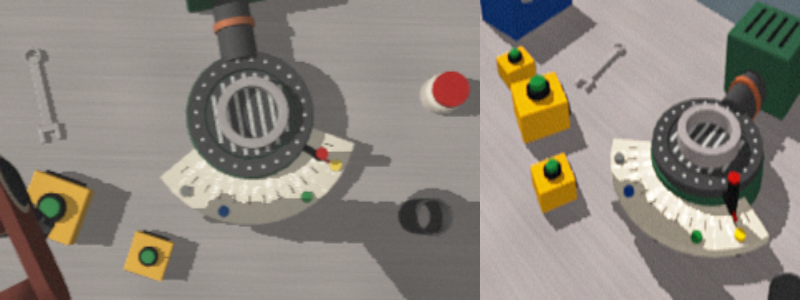

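The pointer is unchanged at the yellow pin, the button is up, the loose things are in place, and the arm is clear at z = 0.20.

```bash
python3 -c "
from station import ctrl
print(ctrl.finish_job())"
```

```text
the job is handed in; nothing more can be done
None
```

I pushed the lever to the yellow pin with closed fingertips, without gripping it, pressed the green button on the largest control box, backed off and handed the job in. The robot's clock read about 12 s of the 51 s allowed.

- **Pointer:** it sits about 0.1–0.9° short of the pin, roughly 0.3–2.7 mm against the 5 mm allowed. The top and side cameras disagree by about 1° on the absolute lever angle (48.7° and 49.9°), but each shows the pointer within tolerance of the pin it sees. The angle did not change after the press. The highest contact force I read while pushing was about 2.6 N, sampled only between moves.
- **Button:** it went down about 6 mm against its spring, then stopped hard at z = 0.0658 with the force rising to 17.5 N. In the last picture it looks up again.
- **Clear of everything:** the arm ended about 13 cm above the button with no contact force.
- **Loose things:** the bearing ring, sleeve, jar and spanner appear where they were, with detected boxes shifted by only a pixel or two (about 3 mm per pixel). In the last check the network's first hit for the jar was a false one on the button; its second hit matched the jar.

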